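Refit the drip-tray grate and stand the milk jug on it

ROBOT

A 7-joint arm with a two-finger parallel gripper is mounted at the origin on a cart in front of the work surface, level with it; the furniture and walls round the work are solid. World frame = base frame: x ahead of the robot, y to its left, z up, the work surface at z = 0. Lengths are in m, angles in rad, forces in N, time in s.
With the tool pointing down it reaches from about 0.4 to 0.875 m from the base axis. Payload 19.3 kg.
Tool frame: the origin (TCP) lies between the finger pads; the fingertips stand 19 mm ahead of it and the grasp point (between the pads) is the TCP (arm.tip_extent is the distance from the TCP to the fingertips, in m); z points along the fingers, y is the line along which they close (so a half turn about z gives the same grasp; the last joint's range is limited). The gripper opens to 85 mm and grips with 20 to 120 N. Pads are 22 mm wide; open, the fingers measure 114 mm over their backs; the gripper's body (76 mm by 85 mm) begins 54 mm behind the grasp point. The pads swing forward as they close: fully open they stand 13 mm farther back than shut.
Start: joints at [-1.31, 0.521, -0.036, 1.599, 0.021, 1.021, -0.113], TCP at [0.203, 0.591, 0.25] pointing down, gripper open.
Joint ranges: [-2.91, 2.91], [-0.3, 2.13], [-1.5, 1.42], [0.17, 2.43], [-1.26, 4.41], [0.16, 1.93], [-2.52, 2.52]. Speed limits (rad/s): [1.89, 1.89, 2.39, 2.39, 3.01, 3.01, 3.01].

INTERFACE

Orientations are given as a rotation vector (axis times angle).
In Python, from rig import arm, cams, job gives the robot as it stands.
- The arm moves only by the shell command python3 -m crank 'ROWS' [OPENING] [FORCE]. ROWS is JSON, a list of rows, each a list of 6 numbers: the shift along the tool's x, y, z in mm, then the turn, a rotation vector about the tool's x, y, z in degrees. In form: [[x, y, z, ax, ay, az], ...]. A call has 1 to 20 rows; each row is the pose to reach, as a shift and turn from the pose commanded when the call began, along the tool's axes at that moment; what a row does not reach only later rows make up. A row lasts 1/10 s, in which the tool goes at most 50 mm and 8.59 degrees, less where a joint would pass 70% of its speed; a pose out of reach is approached as far as the arm can. A call with a gripper value outside its range is refused whole. OPENING is the finger opening in mm, from 0 to 85.4, set as the call begins (- or left out, the last holds). The fingers move at their own pace and stop on an object; FORCE is the grip in N (left out, the last holds). Time passes only in rows, so rows that repeat a pose let the fingers close. It gives the time, the measured TCP pose, the force, the opening and the grip force at its end, in the units of the state.
- arm.state(): the state, without advancing time (a new reading comes with each control period).
- cams.capture(name): name is "scene" or "top" or "wrist"; returns (picture, depth): 400x640x3 uint8, red, green, blue; 400x640 float32, m along the optical axis (not along the pixel's ray), 0 where there is no reading.
- cams.camera_model(name): a dict with "camera_matrix" (3x3 intrinsics, pixels), "k1" (the pictures are not rectified: a ray, as slopes to the right and down, at radius r is drawn at 1 + k1 r^2 times it, then the intrinsics apply), "position" and "attitude" of the camera in the world; the wrist camera has in their place "tool_from_camera" (4x4, takes a point from camera to tool coordinates, whose origin is the TCP and whose axes are the flange's). Camera axes: x right, y down, z forward; pixel columns grow to the right and rows downward; lengths in m; the calibration is good to about 2 mm. A picture is of the moment at which its call begins: read the wrist's pose just before it. camera_model takes no time and is no camera call.
- job.finish_job(): hands the job in; it is judged then, once.
Trained networks look in the newest picture that a camera, given by its name, has taken for a name from the list of things; names that differ only in an ending like _2 or _b are one class to them, and where a whole thing is asked for, a point or a joint stands for the part that bears it (a point fixed in the world has none). Each returns a list of dicts, best first, with "confidence" (0 to 1); they miss things now and then, are a little off and sometimes report something else, mostly with a low value. They report only what shows in the picture. A call takes as long as a camera call.
- cams.boxes_of(camera, query): "location" ([row, column] in pixels, amid what is visible of it).
The state is a dict: "time": time; "q": joint angles; "qvel": joint speeds; "joint_efforts": joint torques, N m; "eef_pos": TCP position; "tcp_rot": TCP orientation; "wrist_force": force on the tool from outside, world axes, zero at the start; "moment": the same for the moment, N m; "opening": finger opening in m; "grasp_force": force on a finger pad.
Only numpy, scipy, OpenCV 4.12 (cv2) and the standard library are available. Lean on these libraries where they do the work, as an engineer would, in place of code of your own. Each camera call takes 0.05 s, during which the arm holds its last target. There are 200 camera calls.

TASK

The drip tray's pan has been rinsed and its grate is lying on the counter: put the grate back, feeling for its seat until it drops flush all round, then stand the milk jug upright on the grate beside the grip bar. Handle grate and jug gently, without forcing or banging them, and leave the other things on the counter where they are.

Things in the scene. Friction and masses are not known exactly. Their poses are not given: they have to be found in the camera images.
- drip_tray: Low black drip-tray housing, 174 mm (its x) by 244 mm (its y) by 22 mm, fixed on the counter; origin: centre of its underside, z up. In it hangs a steel pan, square to it, held by a stiff gasket. The pan was dropped in by hand: its centre lies up to 7 mm off the housing's centre in x and up to 7 mm in y. This offset is not reported.
- tray_top (a point): On the housing's centre line, 25 mm up, level with the top of the pan's flange (152 x 222 mm outside). The opening in the flange, 114 mm (x) by 184 mm (y), centred on the pan, is the grate's seat: a pocket 6 mm deep with a 9 mm wide ledge all round (z = 19 mm of the tray), the pan's floor below.
- drip_grate: Flat steel grate, 110 mm (its x) by 180 mm (y) by 6 mm, 0.4 kg: 2 mm to spare on each side in the pan's opening, either way round. Origin: centre of its underside, z up. Starts flat on the counter. Seated: z = 19 mm in the tray's frame, top flush with the flange; lying on the flange: 25 mm.
- grate_grip (a point): Middle of the black grip bar on the middle of the grate, 28 mm above the grate's origin. The bar is 46 mm long along the grate's x and 12 mm thick along its y, flat-sided, from 12 to 36 mm above the origin.
- milk_jug: Empty steel milk jug, 96 mm tall, 0.28 kg. Origin: middle of its outline's underside; z up. The round body stands about x = 0, y = +10.5 mm, radius 34 mm at the foot, 30 mm at 57 to 71 mm up; grip it there across x (60 mm). The loop handle points to -y, out to y = -49 mm, 23 to 84 mm up.
- jug_foot (a point): Centre of the jug's round foot, on its underside.
- tamper: Bystander, to be left alone: tamper, wooden grip on a 58 mm steel foot. Origin: centre of its underside.
- shaker: Bystander, to be left alone: glass shaker, 44 mm across, 90 mm tall. Origin: centre of its underside.
- saucer: Bystander, to be left alone: saucer. Origin: centre of its underside.
- espresso_cup: Bystander, to be left alone: small cup on the saucer. Origin: centre of its underside.
- service_bell: Bystander, to be left alone: counter bell. Origin: centre of its underside.

How it is judged:
By the outcome, as a careful person would: the job done as asked, in the order asked, and still so for the second after the job is handed in, with the robot touching nothing.
It also fails if it takes over 64 s, if anything falls off the work surface, if the arm or the gripper's body presses on something with over 40 N, if the wrist force passes 120 N, or if a joint passes its speed limit or range.

## Working session

There is one attempt and no reset: what is moved stays moved. The work goes in short steps, Python scripts to look and compute and a shell command to move; the robot and the scene stay as the last step left them, time stands still between calls to the robot, and variables do not carry over. Pictures are saved under pics/ and viewed, at most 10 in all, crops included, and the job is handed in when it is done.

```bash
mkdir -p pics; ls; cat > h.py <<'E'
import numpy as np, cv2
from scipy.spatial.transform import Rotation as R
from rig import arm, cams, job
def pose(name):
    m=cams.camera_model(name); T=np.eye(4)
    if 'tool_from_camera' in m:
        s=arm.state(); T[:3,:3]=R.from_rotvec(s['tcp_rot']).as_matrix(); T[:3,3]=s['eef_pos']
        return m,T@np.array(m['tool_from_camera'])
    a=np.array(m['attitude']); T[:3,:3]=a if a.shape==(3,3) else R.from_rotvec(a).as_matrix(); T[:3,3]=m['position']
    return m,T
def slopes(m,px): # px Nx2 (col,row)
    K=np.array(m['camera_matrix']); 
    return cv2.undistortPoints(np.array(px,float).reshape(-1,1,2),K,np.array([m['k1'],0,0,0,0.])).reshape(-1,2)
def world(m,T,px,d):
    s=slopes(m,px); d=np.array(d).reshape(-1,1)
    return (np.hstack([s*d,d]))@T[:3,:3].T+T[:3,3]
def onz(m,T,px,z):
    s=slopes(m,px); r=np.hstack([s,np.ones((len(s),1))])@T[:3,:3].T
    return T[:3,3]+r*((z-T[2,3])/r[:,2:3])
def cloud(m,T,dep):
    v,u=np.mgrid[:400,:640]; return world(m,T,np.c_[u.ravel(),v.ravel()],dep.ravel()).reshape(400,640,3)
E
python3 - <<'E'
from h import *
print(arm.state()); 
names="drip_tray drip_grate grate_grip milk_jug tamper shaker saucer espresso_cup service_bell".split()
for c in ['scene','top']:
    m,T=pose(c); print(c,m)
    im,d=cams.capture(c); cv2.imwrite(f'pics/{c}0.png',im[:,:,::-1]); np.savez(f'{c}0.npz',im=im,d=d,T=T)
    P=cloud(m,T,d)
    for n in names:
        for b in cams.boxes_of(c,n)[:2]:
            r,cc=map(int,b['location']); print(n,b['location'],round(b['confidence'],2),P[r,cc].round(3),d[r,cc])
E
```

```text
pics
{'time': 0.0, 'q': array([-1.31018128,  0.52202405, -0.03631945,  1.60003238,  0.02121131,
        1.02110387, -0.11279153]), 'qvel': array([ 0.00061453,  0.00031639, -0.00040473, -0.00026967, -0.00064304,
        0.00130173, -0.00015736]), 'joint_efforts': array([-5.30194829e-04, -9.27096605e+01,  1.97988577e+00, -3.69933951e+01,
        1.78593665e-02,  8.04752985e-03, -4.50923028e-05]), 'eef_pos': array([0.20294273, 0.59078143, 0.24971083]), 'tcp_rot': array([-5.17263994e-01, -3.09861816e+00,  1.85097913e-03]), 'wrist_force': array([ 0.47040274, -0.56155987, -0.00328348]), 'moment': array([-0.02781612, -0.02724343,  0.0268392 ]), 'grasp_force': 0.0, 'opening': 0.08559478057543929}
scene {'camera_matrix': array([[369.40132585,   0.        , 314.92894081],
       [  0.        , 369.40132585, 200.32110134],
       [  0.        ,   0.        ,   1.        ]]), 'k1': -0.03244243849331299, 'position': array([ 1.1074171 , -0.09910121,  0.99059077]), 'attitude': array([-1.98320042, -1.8356807 ,  0.51633636])}
drip_tray [199.4, 338.4] 0.78 [0.521 0.01  0.012] 1.1432744
drip_grate [177
[... 826 characters left out ...]
82, -0.29121011,  1.23428409]), 'attitude': array([-2.06503442,  1.58008752, -0.4874416 ])}
drip_tray [198.7, 294.7] 0.96 [0.522 0.018 0.012] 1.501357
drip_tray [227.1, 381.6] 0.36 [ 0.489 -0.298  0.003] 1.4383404
drip_grate [192.8, 210.0] 0.62 [ 0.479  0.323 -0.001] 1.5388727
drip_grate [147.7, 241.6] 0.39 [0.651 0.257 0.074] 1.5622153
grate_grip [195.0, 208.1] 0.69 [ 0.466  0.326 -0.004] 1.5343337
tamper [169.8, 328.1] 0.5 [ 0.662 -0.07   0.034] 1.5465739
tamper [197.6, 295.3] 0.31 [0.528 0.016 0.012] 1.5047827
shaker [150.5, 242.5] 0.67 [0.653 0.257 0.055] 1.5784497
saucer [207.3, 425.2] 0.7 [ 0.604 -0.433  0.009] 1.4754347
service_bell [257.0, 422.6] 0.53 [ 0.389 -0.443  0.04 ] 1.3285159
```

View pics/scene0.png

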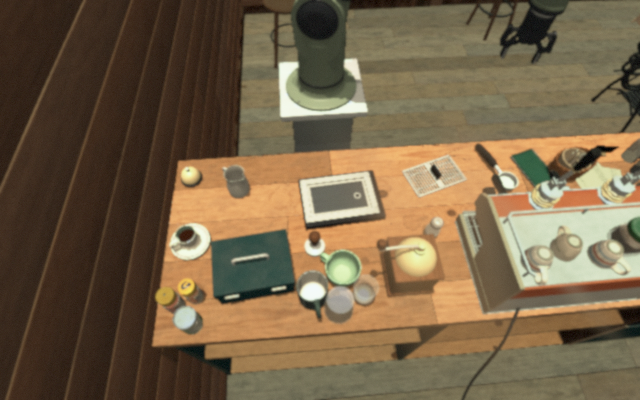

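View pics/top0.png

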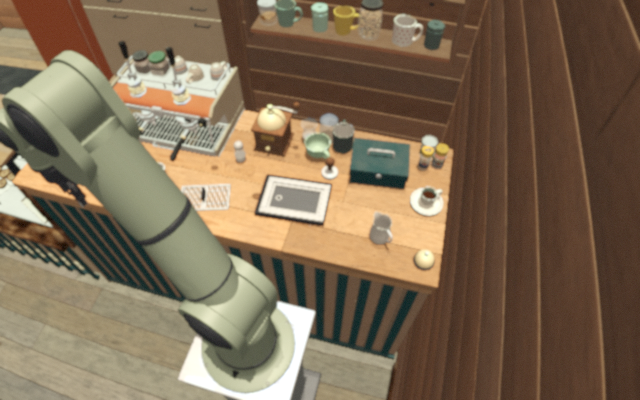

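Scene view: empty tray at (340,198), grate (435,175), jug (236,180), and the tamper at (315,243) close behind the tray. The top view agrees. Next I'll move above the grate for a close wrist look.

```bash
python3 -m crank '[[-20,-10,0,0,0,0],[-60,-30,0,0,0,0],[-105,-50,0,0,0,0],[-150,-70,0,0,0,0],[-195,-90,0,0,0,0],[-240,-110,0,0,0,0],[-285,-130,0,0,0,0],[-315,-147,0,0,0,0],[-335,-157,0,0,0,0],[-343,-160,0,0,0,0],[-343,-160,0,0,0,0],[-343,-160,0,0,0,0]]'
python3 - <<'E'
from h import *
m,T=pose('wrist');s=arm.state();print(s['eef_pos'],s['tcp_rot'],s['wrist_force']);print(m['tool_from_camera'],m['camera_matrix'])
im,d=cams.capture('wrist'); cv2.imwrite('pics/w1.png',im[:,:,::-1]); np.savez('w1.npz',im=im,d=d,T=T)
P=cloud(m,T,d)
for n in ['drip_grate','grate_grip','drip_tray']:
    for b in cams.boxes_of('wrist',n)[:2]:
        r,c=map(int,b['location']); print(n,b,P[r,c].round(4))
E
```

```text
time: 2.2
eef_pos: [0.4746, 0.3295, 0.2502]
tcp_rot: [-0.515, -3.099, -0.001]
wrist_force: [0.1, 0.5, 0.3]
opening: 0.0855
grasp_force: 0.0
[0.47457552 0.32952487 0.25024122] [-5.15171730e-01 -3.09857443e+00 -5.10832789e-04] [0.12337961 0.51286937 0.30375076]
[[ 1.85305698e-04 -9.58228932e-01 -2.86002239e-01  7.19411467e-02]
 [ 9.99999982e-01  1.66355945e-04  9.05538902e-05  7.41656045e-04]
 [-3.91931848e-05 -2.86002250e-01  9.58228945e-01 -1.23285622e-01]
 [ 0.00000000e+00  0.00000000e+00  0.00000000e+00  1.00000000e+00]] [[300.87086437   0.         323.33113698]
 [  0.         300.87086437 202.48193963]
 [  0.           0.           1.        ]]
drip_grate {'location': [148.4, 323.2], 'confidence': 0.72} [0.4453 0.34   0.0058]
grate_grip {'location': [148.6, 320.7], 'confidence': 0.62} [0.444  0.3366 0.0062]
drip_tray {'location': [265.9, 112.0], 'confidence': 0.86} [0.5003 0.0206 0.0101]
drip_tray {'location': [151.4, 321.3], 'confidence': 0.38} [0.4479 0.3365 0.006 ]
```

View pics/w1.png

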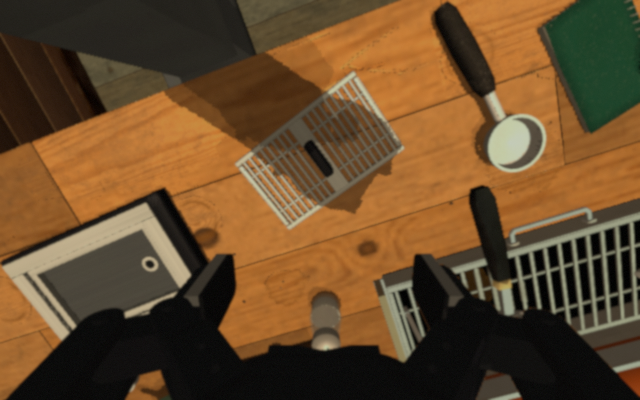

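The wrist view shows the whole grate, with corners near (353,73), (403,150), (291,228) and (237,164), and its bar at (318,158). The tray is on the left with its opening's right corners near (141,218) and (182,287).

```bash
python3 - <<'E'
from h import *
m=cams.camera_model('wrist'); z=np.load('w1.npz'); d=z['d'];T=z['T'];P=cloud(m,T,d);im=z['im']
def rect(p): 
    r=cv2.minAreaRect(p.astype(np.float32)*1000); return np.array(r[0]).round(1),np.array(r[1]).round(1),round(r[2],1)
px=[(353,73),(403,150),(291,228),(237,164)]
c=onz(m,T,px,.006);print(c.round(4),rect(c[:,:2]))
roi=np.zeros((400,640),bool);roi[60:240,230:410]=1
b=roi&(P[...,2]>.025)&(P[...,2]<.06); q=P[b];print(b.sum(),np.percentile(q[:,2],[5,50,95]),rect(q[:,:2]))
print('counter z',np.median(P[250:270,300:400,2]), np.median(P[180:200,420:460,2]))
# tray: from top & scene depth and wrist
for n in ['top','scene']:
    zz=np.load(n+'0.npz');mm=cams.camera_model(n);Q=cloud(mm,zz['T'],zz['d'])
    k=(Q[...,2]>.014)&(Q[...,2]<.032)&(np.abs(Q[...,0]-.52)<.16)&(np.abs(Q[...,1]-.01)<.2)
    lab,l,st,ce=cv2.connectedComponentsWithStats(k.astype(np.uint8)); 
    i=1+np.argmax(st[1:,4]); print(n,st[i],rect(Q[l==i][:,:2]),np.median(Q[l==i][:,2]))
E
```

```text
[[0.3767 0.3993 0.006 ]
 [0.4789 0.431  0.006 ]
 [0.5297 0.2669 0.006 ]
 [0.4295 0.2337 0.006 ]] (array([454. , 332.8]), array([107. , 173.8]), 17.7)
445 [0.0321957  0.03531054 0.03664445] (array([452.6, 332. ]), array([45.8, 12.1]), 17.6)
counter z -0.00040856959635568457 -0.0004958767513049966
top [ 254  174   78   51 1858] (array([520.2,  18.1]), array([180.3, 243.9]), 4.6) 0.022993890617276636
scene [ 298  170   88   59 2575] (array([520.8,  16. ]), array([178.3, 243.9]), 4.5) 0.024016658228301124
```

```bash
python3 -m crank '[[5,-1,15,0,0,-7],[10,-2,45,0,0,-15],[16,-3,80,0,0,-23],[20,-4,115,0,0,-30],[21,-4,140,0,0,-36.5],[21,-4,150,0,0,-36.5],[21,-4,150,0,0,-36.5],[21,-4,150,0,0,-36.5]]' 40 20
python3 - <<'E'
from h import *
def rect(p): 
    r=cv2.minAreaRect(p.astype(np.float32)*1000); return np.array(r[0]).round(1),np.array(r[1]).round(1),round(r[2],1)
m,T=pose('wrist');s=arm.state()
im,d=cams.capture('wrist'); cv2.imwrite('pics/w2.png',im[:,:,::-1]); np.savez('w2.npz',im=im,d=d,T=T)
P=cloud(m,T,d); p=P-s['eef_pos']
b=(np.hypot(p[...,0]+0,p[...,1])<.06)&(P[...,2]>.025)&(P[...,2]<.045); q=P[b]; print(b.sum(),rect(q[:,:2]),np.percentile(q[:,2],[5,50,95]))
Rm=R.from_rotvec(s['tcp_rot']).as_matrix();print(Rm.round(3), (rect(q[:,:2])[0]/1000-s['eef_pos'][:2])@Rm[:2,:2]*1000)
E
```

```text
time: 3.2
eef_pos: [0.4547, 0.3319, 0.1013]
tcp_rot: [-0.475, 3.104, 0.001]
wrist_force: [0.4, 0.7, -0.2]
opening: 0.0401
grasp_force: 0.0
1152 (array([451.8, 332. ]), array([45.3, 11.7]), 17.1) [0.03262614 0.03533179 0.03651394]
[[-0.954 -0.299  0.001]
 [-0.299  0.954  0.001]
 [-0.001  0.    -1.   ]] [2.74604056 0.97914962]
```

View pics/w2.png

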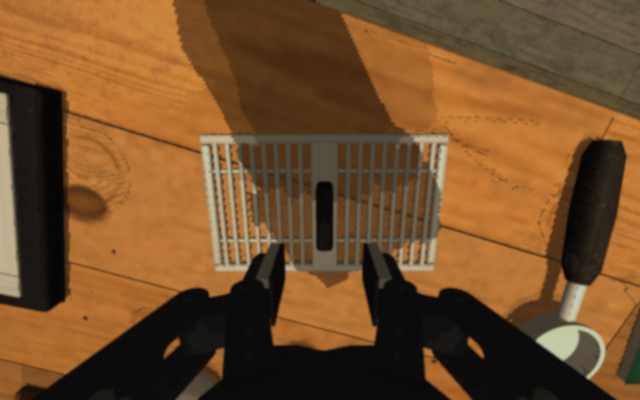

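Grate aligned with the fingers, bar at (325,215) centred between the pads (316..370, 270). Descend and grip.

```bash
python3 -m crank '[[2,1,20,0,0,0],[2,1,45,0,0,0],[2,1,60,0,0,0],[2,1,68,0,0,0],[2,1,71,0,0,0],[2,1,71,0,0,0]]' 30 && python3 -m crank '[[0,0,0,0,0,0],[0,0,0,0,0,0],[0,0,0,0,0,0],[0,0,0,0,0,0]]' 0 40
```

```text
time: 3.85
eef_pos: [0.4523, 0.3319, 0.0297]
tcp_rot: [-0.479, 3.105, 0.0]
wrist_force: [0.6, 0.2, 0.3]
opening: 0.0303
grasp_force: 0.0
time: 4.25
eef_pos: [0.4525, 0.332, 0.0302]
tcp_rot: [-0.479, 3.104, 0.001]
wrist_force: [-1.1, -2.0, 7.4]
opening: 0.0113
grasp_force: 40.3
```

```bash
python3 -m crank '[[0,0,-4,0,0,0],[0,0,-15,0,0,0],[0,0,-35,0,0,0],[0,0,-65,0,0,0],[-2,-15,-100,0,0,0],[-6,-40,-130,0,0,1],[-10,-75,-160,0,0,3],[-15,-110,-190,0,0,5],[-20,-150,-215,0,0,7],[-26,-190,-238,0,0,9],[-32,-230,-255,0,0,11],[-38,-270,-265,0,0,12],[-43,-305,-270,0,0,13],[-46,-330,-270,0,0,13],[-47,-342,-270,0,0,13],[-47,-342,-270,0,0,13],[-47,-342,-270,0,0,13]]' 
python3 - <<'E'
from h import *
m,T=pose('wrist');s=arm.state();print(s['eef_pos'],s['wrist_force'],s['tcp_rot'])
im,d=cams.capture('wrist'); cv2.imwrite('pics/w3.png',im[:,:,::-1]); np.savez('w3.npz',im=im,d=d,T=T)
E
```

```text
time: 5.95
eef_pos: [0.5995, 0.0209, 0.2994]
tcp_rot: [0.126, -3.139, -0.001]
wrist_force: [-0.1, -0.1, -4.5]
opening: 0.0109
grasp_force: 39.4
[0.59947843 0.02088378 0.29944454] [-0.14204428 -0.06228406 -4.53696506] [ 1.25862858e-01 -3.13869002e+00 -1.09898675e-03]
```

View pics/w3.png

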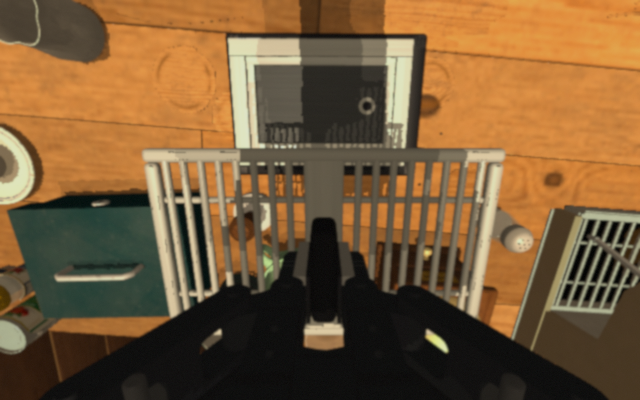

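```bash
python3 - <<'E'
from h import *
im=np.load('w3.npz')['im'][25:175,225:425,::-1]; cv2.imwrite('pics/w3c.png',cv2.resize(im,(800,600),interpolation=cv2.INTER_CUBIC))
E
```

```text
(no output)
```

View pics/w3c.png

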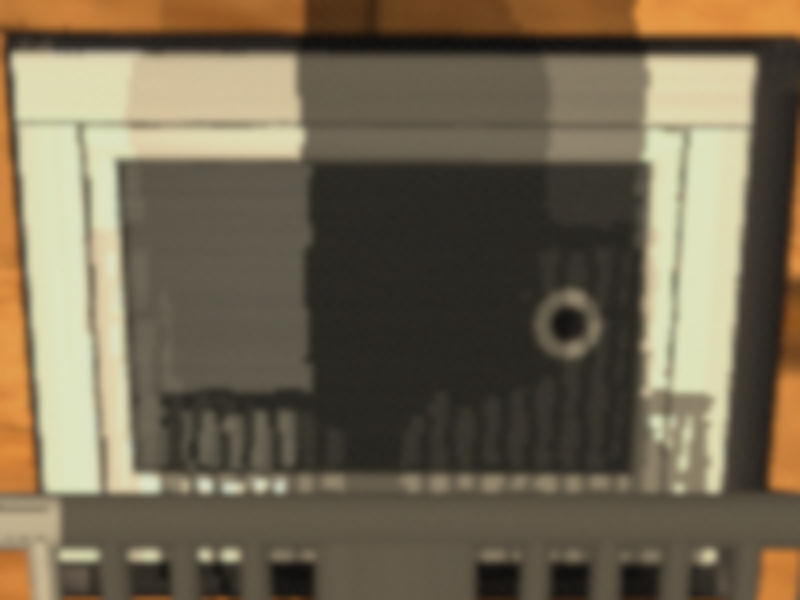

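```bash
cat > f.py <<'E'
from h import *
m=cams.camera_model('wrist'); z=np.load('w3.npz');T=z['T']
w=lambda p,zz: onz(m,T,[(225+(a+.5)/4-.5,25+(b+.5)/4-.5) for a,b in p],zz)[:,:2]*1000
L=w([(118,162),(650,160),(635,470),(135,472)],.019)
O=w([(80,125),(688,128),(665,400),(103,470)],.025); F=w([(10,52),(757,55),(45,490),(725,490)],.025)
r=cv2.minAreaRect(L.astype(np.float32)); print('ledge',L.round(1).tolist(),L.mean(0),r)
print('open',O.round(1).tolist()); print('fl',F.round(1).tolist())
for a in (4,4.5,5):
  t=np.radians(a); ex=np.array([np.cos(t),np.sin(t)]);ey=np.array([-np.sin(t),np.cos(t)])
  f=lambda A:np.c_[A@ex,A@ey].round(1).tolist()
  print(a,f(L),f(O),f(F))
P=cloud(m,T,z['d'])
for n,(u,v) in dict(flange=(232,60),fl2=(410,60),floor=(300,100),nearfl=(270,48)).items(): print(n,np.median(P[v-2:v+3,u-2:u+3].reshape(-1,3),axis=0).round(4))
E
python3 f.py
```

```text
ledge [[478.5, -74.0], [464.8, 89.5], [558.6, 97.8], [572.5, -66.9]] [518.59741997  11.60930777] ((518.59423828125, 11.471488952636719), (94.26973724365234, 165.2729034423828), 4.824833869934082)
open [[469.9, -84.2], [456.0, 98.6], [535.5, 103.1], [572.0, -76.1]]
fl [[451.6, -105.1], [434.6, 116.2], [580.0, -94.9], [562.2, 126.8]]
4 [[472.2, -107.2], [469.9, 56.9], [564.1, 58.6], [566.5, -106.7]] [[462.8, -116.8], [461.7, 66.6], [541.3, 65.5], [565.3, -115.8]] [[443.2, -136.4], [441.7, 85.6], [572.0, -135.2], [569.7, 87.3]]
4.5 [[471.2, -111.3], [470.4, 52.8], [564.6, 53.7], [565.5, -111.6]] [[461.8, -120.8], [462.3, 62.6], [541.9, 60.8], [564.3, -120.7]] [[442.0, -140.2], [442.4, 81.7], [570.8, -140.1], [570.4, 82.3]]
5 [[470.2, -115.4], [470.8, 48.7], [565.0, 48.7], [564.5, -116.6]] [[460.7, -124.9], [462.8, 58.5], [542.4, 56.1], [563.2, -125.7]] [[440.8, -144.1], [443.1, 77.8], [569.5, -145.1], [571.1, 77.3]]
flange [ 0.4757 -0.0995  0.0249]
fl2 [0.4582 0.1157 0.0244]
floor [ 0.5144 -0.0159  0.0102]
nearfl [ 0.4587 -0.054   0.0244]
```

Pan opening found: centre ≈ (519, 11.6) mm, yaw 4.6°, and the flange depth of 24.5 mm matches. The pan sits about 5 mm to −y of the housing centre. I'll bring the grate over it.

```bash
python3 -m crank '[[8,0,15,0,0,0],[25,-1,45,0,0,0],[45,-1,85,0,0,0],[62,-2,125,0,0,0],[74,-3,160,0,0,0],[80.5,-3,188,0,0,0],[80.5,-3,208,0,0,0],[80.5,-3,220,0,0,0],[80.5,-3,224,0,0,0],[80.5,-3,224,0,0,0],[80.5,-3,224,0,0,0]]' && python3 -m crank '[[0,0,4,0,0,0],[0,0,8,0,0,0],[0,0,12,0,0,0],[0,0,15,0,0,0],[0,0,17,0,0,0],[0,0,17,0,0,0]]'
```

```text
time: 7.1
eef_pos: [0.5205, 0.0107, 0.0762]
tcp_rot: [-0.125, 3.138, 0.0]
wrist_force: [0.2, -0.0, -3.6]
opening: 0.0113
grasp_force: 39.3
time: 7.7
eef_pos: [0.5198, 0.0104, 0.058]
tcp_rot: [0.125, -3.139, 0.0]
wrist_force: [-0.0, 0.2, -3.6]
opening: 0.0113
grasp_force: 39.4
```

```bash
python3 -m crank '[[0,1,0,0,0,0],[0,1,1,0,0,0],[0,1,2,0,0,0],[0,1,3,0,0,0],[0,1,3.5,0,0,0],[0,1,3.5,0,0,0]]'; python3 -m crank '[[0,0,0.5,0,0,0],[0,0,1,0,0,0],[0,0,1,0,0,0]]'
```

```text
time: 8.3
eef_pos: [0.5198, 0.0114, 0.0547]
tcp_rot: [0.125, -3.139, 0.0]
wrist_force: [0.3, -0.0, -3.6]
opening: 0.0113
grasp_force: 39.4
time: 8.6
eef_pos: [0.5199, 0.0114, 0.0538]
tcp_rot: [0.124, -3.139, 0.0]
wrist_force: [0.1, 1.0, -4.1]
opening: 0.0114
grasp_force: 39.4
```

```bash
python3 -m crank '[[0,0,0.5,0,0,0],[0,0,1,0,0,0],[0,0,1,0,0,0]]'
```

```text
time: 8.9
eef_pos: [0.5198, 0.0115, 0.0527]
tcp_rot: [0.125, -3.139, 0.0]
wrist_force: [0.3, 0.9, -4.2]
opening: 0.0113
grasp_force: 39.4
```

```bash
python3 -m crank '[[0,0,0.5,0,0,0],[0,0,1,0,0,0],[0,0,1,0,0,0]]'; python3 -c "
from h import *
print(arm.state()['moment'])"
```

```text
time: 9.2
eef_pos: [0.5198, 0.0115, 0.0517]
tcp_rot: [0.125, -3.139, 0.0]
wrist_force: [0.1, -0.5, -3.9]
opening: 0.0112
grasp_force: 39.4
[-0.01575803 -0.01546525 -0.02298027]
```

Already 3 mm below flange height with no contact force, so it is in the pocket. I'll keep going gently.

```bash
python3 -m crank '[[0,0,0.5,0,0,0],[0,0,1,0,0,0],[0,0,1.5,0,0,0],[0,0,2,0,0,0],[0,0,2,0,0,0]]'
```

```text
time: 9.7
eef_pos: [0.5199, 0.0114, 0.0497]
tcp_rot: [0.124, -3.139, 0.0]
wrist_force: [-0.1, -0.1, -4.0]
opening: 0.0113
grasp_force: 39.4
```

```bash
python3 -m crank '[[0,0,0.4,0,0,0],[0,0,0.8,0,0,0],[0,0,0.8,0,0,0]]'; python3 -c "
from h import *
print(arm.state()['moment'])"
```

```text
time: 10.0
eef_pos: [0.5199, 0.0114, 0.0491]
tcp_rot: [-0.125, 3.139, -0.0]
wrist_force: [-0.7, -0.7, -0.9]
opening: 0.0118
grasp_force: 40.0
[-0.00219347  0.16442968  0.02175175]
```

```bash
python3 -m crank '[[0,0,0.3,0,0,0],[0,0,0.3,0,0,0]]'; python3 -m crank '[[0,0,0,0,0,0],[0,0,0,0,0,0],[0,0,0,0,0,0]]' 30; python3 -m crank '[[0,0,-5,0,0,0],[0,0,-20,0,0,0],[0,0,-50,0,0,0],[0,0,-90,0,0,0],[-10,0,-135,0,0,0],[-30,0,-175,0,0,0],[-50,0,-205,0,0,0],[-65,0,-225,0,0,0],[-70,0,-230,0,0,0],[-70,0,-230,0,0,0]]' 
python3 - <<'E'
from h import *
m,T=pose('wrist');s=arm.state()
im,d=cams.capture('wrist'); cv2.imwrite('pics/w4.png',im[:,:,::-1]); np.savez('w4.npz',im=im,d=d,T=T)
P=cloud(m,T,d); t=np.radians(4.6); q=(P[...,:2]-[.519,.0116])@np.array([[np.cos(t),-np.sin(t)],[np.sin(t),np.cos(t)]])
zz=P[...,2]
for n,(a,b,c,e) in dict(gxm=(-.054,-.050,-.08,.08),gxp=(.050,.054,-.08,.08),gym=(-.05,.05,-.089,-.083),gyp=(-.05,.05,.083,.089),fxm=(-.07,-.062,-.09,.09),fxp=(.062,.07,-.09,.09),fym=(-.05,.05,-.107,-.097),fyp=(-.05,.05,.097,.107)).items():
    k=(q[...,0]>a)&(q[...,0]<b)&(q[...,1]>c)&(q[...,1]<e)&(zz>.0)&(zz<.06); print(n,k.sum(),np.percentile(zz[k],[25,50,75,90]).round(4) if k.any() else '')
k=(np.abs(q[...,0])<.04)&(np.abs(q[...,1])<.03)&(zz>.045)&(zz<.07); r=cv2.minAreaRect((P[k][:,:2]*1000).astype(np.float32)); print('bar',r,np.percentile(zz[k],[50,90]))
E
```

```text
time: 10.2
eef_pos: [0.5199, 0.0114, 0.049]
tcp_rot: [-0.124, 3.139, -0.0]
wrist_force: [-2.8, 0.4, 7.4]
opening: 0.0113
grasp_force: 41.2
time: 10.5
eef_pos: [0.52, 0.0114, 0.0487]
tcp_rot: [-0.124, 3.139, -0.0]
wrist_force: [0.2, -0.1, 0.2]
opening: 0.0297
grasp_force: 0.0
time: 11.5
eef_pos: [0.5899, 0.017, 0.2789]
tcp_rot: [-0.125, 3.138, 0.0]
wrist_force: [-0.9, -0.1, -0.5]
opening: 0.0299
grasp_force: 0.0
gxm 519 [0.0238 0.0244 0.0249 0.0253]
gxp 437 [0.0241 0.0246 0.0252 0.0257]
gym 532 [0.0231 0.0242 0.0249 0.0254]
gyp 511 [0.023  0.0241 0.0248 0.0254]
fxm 1160 [0.024  0.0246 0.0252 0.0256]
fxp 849 [0.0242 0.0247 0.0252 0.0257]
fym 712 [0.0241 0.0246 0.0252 0.0257]
fyp 721 [0.0241 0.0247 0.0252 0.0257]
bar ((520.3003540039062, 12.128220558166504), (45.19009017944336, 10.246349334716797), 4.362594127655029) [0.05435975 0.0553104 ]
```

View pics/w4.png

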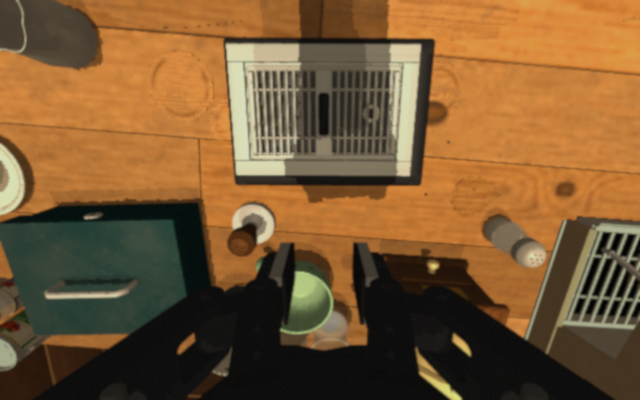

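Grate and flange read the same height (24.4 vs 24.6 mm) on all four sides: the grate is flush. Next I'll look at the jug from above.

```bash
python3 -m crank '[[6,-10,0,0,0,0],[22,-36,0,0,0,0],[46,-76,0,0,0,0],[70,-116,0,0,0,0],[94,-156,0,0,0,0],[118,-196,0,0,0,0],[142,-236,0,0,0,0],[160,-266,0,0,0,0],[170,-282,0,0,0,0],[173,-287,0,0,0,0],[173,-287,0,0,0,0],[173,-287,0,0,0,0]]' 85
python3 - <<'E'
from h import *
m,T=pose('wrist');s=arm.state()
im,d=cams.capture('wrist'); cv2.imwrite('pics/w5.png',im[:,:,::-1]); np.savez('w5.npz',im=im,d=d,T=T)
P=cloud(m,T,d); print(s['tcp_rot'])
for b in cams.boxes_of('wrist','milk_jug')+cams.boxes_of('wrist','jug_foot'): print(b,P[tuple(map(int,b['location']))])
z=P[...,2]; 
for lo,hi in ((.092,.1),(.06,.09),(.02,.06)):
    k=(z>lo)&(z<hi)&(np.abs(P[...,0]-.42)<.12)&(np.abs(P[...,1]+.31)<.1)
    if k.sum()>5: print(lo,k.sum(),P[k].min(0).round(4),P[k].max(0).round(4),cv2.minEnclosingCircle((P[k][:,:2]*1000).astype(np.float32)))
E
```

```text
time: 12.75
eef_pos: [0.44, -0.2818, 0.2784]
tcp_rot: [0.126, -3.139, -0.001]
wrist_force: [0.1, 1.1, -0.1]
opening: 0.0849
grasp_force: 0.0
[ 1.26055617e-01 -3.13865900e+00 -9.45447424e-04]
{'location': [230.5, 539.4], 'confidence': 0.73} [0.49601529 0.01545592 0.02409563]
{'location': [187.5, 306.1], 'confidence': 0.57} [ 0.46712221 -0.30286181  0.00232091]
{'location': [188.7, 304.4], 'confidence': 0.85} [ 0.46871397 -0.30548916  0.00243265]
0.092 130 [ 0.4265 -0.3285  0.092 ] [ 0.4866 -0.2679  0.0968] ((459.242919921875, -295.03875732421875), 34.44866943359375)
0.06 1026 [ 0.4154 -0.3393  0.06  ] [ 0.4849 -0.2698  0.09  ] ((447.8988037109375, -305.270263671875), 46.25041580200195)
0.02 893 [ 0.4151 -0.3382  0.02  ] [ 0.4898 -0.2638  0.0599] ((447.1264953613281, -305.9586486816406), 45.33034133911133)
```

View pics/w5.png

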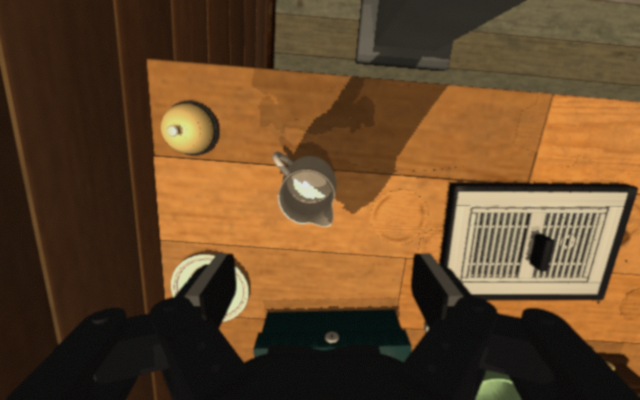

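```bash
python3 - <<'E'
from h import *
from scipy.optimize import least_squares
m=cams.camera_model('wrist'); z=np.load('w5.npz');T=z['T'];P=cloud(m,T,z['d']);Z=P[...,2]
k=(np.abs(P[...,0]-.45)<.07)&(np.abs(P[...,1]+.305)<.07)&(Z>.015)&(Z<.1)
q=P[k]
# handle: points beyond 38 mm toward (-,-)
h=onz(m,T,[(275,156)],.08)[0]; s=onz(m,T,[(331,226)],.095)[0]; print('handle',h.round(4),'spout',s.round(4),'dir',np.degrees(np.arctan2(*(h-s)[1::-1])),np.hypot(*(h-s)[:2]))
hp=q[(q[:,2]>.04)&(((q[:,:2]-[.458,-.295])@[-.707,-.707])>.037)]; print('hp',len(hp),hp.min(0),hp.max(0),hp.mean(0), np.degrees(np.arctan2(hp[:,1].mean()+.295,hp[:,0].mean()-.458)))
# rim circle fit
r=q[q[:,2]>.085]; c0=np.array([.458,-.295])
for _ in range(3):
    rr=r[((r[:,:2]-c0)@[-.707,-.707])<.036] if _==0 else r[np.abs(np.hypot(*(r[:,:2]-c0).T)-R0)<.003]
    f=least_squares(lambda p:np.hypot(rr[:,0]-p[0],rr[:,1]-p[1])-p[2],[*c0,.031],loss='soft_l1',f_scale=.001).x; c0=f[:2];R0=f[2]; print(len(rr),f.round(4))
# outer wall lower body: points visible z .02-.06 outside
for lo in (.02,.03,.04,.05,.06):
    w=q[(q[:,2]>lo)&(q[:,2]<lo+.01)]; dd=np.hypot(*(w[:,:2]-c0).T); print(lo,len(w),np.percentile(dd,[10,50,90]).round(4),w.mean(0).round(4))
E
```

```text
handle [ 0.4167 -0.335   0.08  ] spout [ 0.4856 -0.2693  0.095 ] dir -136.40217164675417 0.09521338868277418
hp 171 [ 0.41513722 -0.33930348  0.04004382] [ 0.43482058 -0.32042064  0.0835274 ] [ 0.42337152 -0.33097884  0.07203412] -133.9043550783527
568 [ 0.4571 -0.297   0.0299]
456 [ 0.4568 -0.2974  0.0297]
467 [ 0.4566 -0.2977  0.0294]
0.02 184 [0.0323 0.033  0.0342] [ 0.4701 -0.3016  0.0252]
0.03 266 [0.0322 0.0334 0.0431] [ 0.4421 -0.3026  0.035 ]
0.04 221 [0.0305 0.0316 0.0331] [ 0.4437 -0.2988  0.0448]
0.05 222 [0.0289 0.0298 0.031 ] [ 0.4453 -0.2981  0.0548]
0.06 222 [0.0277 0.0284 0.0292] [ 0.4563 -0.298   0.065 ]
```

Jug seen at (308,190), handle toward the upper left: axis ≈ (457, −297.5) mm, handle direction −136°, rim at about 95 mm. I'll hover aligned, recheck, then grip.

```bash
python3 -m crank '[[-3,-3,10,0,0,-8],[-7,-8,35,0,0,-16],[-11,-13,65,0,0,-24],[-15,-16,95,0,0,-32],[-16,-17,112,0,0,-39.5],[-16,-17,118,0,0,-39.5],[-16,-17,118,0,0,-39.5],[-16,-17,118,0,0,-39.5]]' 85
python3 - <<'E'
from h import *
from scipy.optimize import least_squares
m,T=pose('wrist');s=arm.state()
im,d=cams.capture('wrist'); cv2.imwrite('pics/w6.png',im[:,:,::-1]); np.savez('w6.npz',im=im,d=d,T=T)
P=cloud(m,T,d);q=P[(np.hypot(P[...,0]-.457,P[...,1]+.2975)<.065)&(P[...,2]>.01)&(P[...,2]<.102)]
print(len(q),q[:,2].max())
c=np.array([.457,-.2975]);r=q[q[:,2]>.088];R0=.03
for _ in range(3):
    rr=r[np.abs(np.hypot(*(r[:,:2]-c).T)-R0)<.004]; f=least_squares(lambda p:np.hypot(rr[:,0]-p[0],rr[:,1]-p[1])-p[2],[*c,R0],loss='soft_l1',f_scale=.001).x; c=f[:2];R0=f[2]; print(len(rr),f.round(4))
h=q[(q[:,2]>.03)&(np.hypot(*(q[:,:2]-c).T)>.042)]; e=h[:,:2]-c; print('handle dir',np.degrees(np.arctan2(*e.mean(0)[::-1])),np.hypot(*e.T).max())
Rm=R.from_rotvec(s['tcp_rot']).as_matrix(); print('tool y',np.degrees(np.arctan2(Rm[1,1],Rm[0,1])),'axis in tool mm',(c-s['eef_pos'][:2])@Rm[:2,:2]*1000,s['eef_pos'])
E
```

```text
time: 13.7
eef_pos: [0.4571, -0.2985, 0.1608]
tcp_rot: [1.174, -2.914, -0.001]
wrist_force: [0.6, 0.1, 0.1]
opening: 0.085
grasp_force: 0.0
5858 0.09695078071559657
939 [ 0.4569 -0.298   0.0298]
893 [ 0.4567 -0.2982  0.0296]
869 [ 0.4566 -0.2983  0.0296]
handle dir -134.42358781862447 0.0580477743894295
tool y 133.90042523460306 axis in tool mm [0.29234025 0.49774995] [ 0.45713375 -0.29847188  0.16082191]
```

View pics/w6.png

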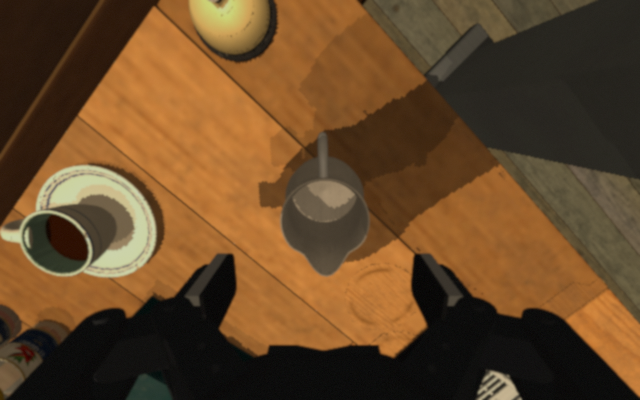

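Jug centred between the open fingers with the handle straight up at (322,155). Descend and grip.

```bash
python3 -m crank '[[0,0,12,0,0,0],[0,0,35,0,0,0],[0,0,60,0,0,0],[0,0,82,0,0,0],[0,0,95,0,0,0],[0,0,100,0,0,0],[0,0,100,0,0,0]]' && python3 -m crank '[[0,0,0,0,0,0],[0,0,0,0,0,0],[0,0,0,0,0,0],[0,0,0,0,0,0],[0,0,0,0,0,0]]' 45 25
```

```text
time: 14.45
eef_pos: [0.4574, -0.2982, 0.0606]
tcp_rot: [1.178, -2.912, 0.0]
wrist_force: [-0.2, -0.1, 0.6]
opening: 0.0851
grasp_force: 0.0
time: 14.95
eef_pos: [0.4576, -0.2987, 0.0619]
tcp_rot: [-1.177, 2.912, -0.002]
wrist_force: [-2.7, 2.5, 9.4]
opening: 0.0604
grasp_force: 24.9
```

```bash
python3 -m crank '[[0,0,-3,0,0,0],[0,0,-10,0,0,0],[0,0,-25,0,0,0],[0,0,-45,0,0,0],[-5,3,-65,0,0,0],[-18,11,-82,0,0,0],[-38,24,-93,0,0,0],[-62,39,-98,0,0,0],[-88,55,-98,0,0,0],[-114,71,-98,0,0,0],[-140,88,-98,0,0,0],[-166,104,-98,0,0,0],[-190,119,-98,0,0,0],[-209,131,-98,0,0,0],[-222,139,-98,0,0,0],[-229,143.5,-98,0,0,0],[-230,144.5,-98,0,0,0],[-230,144.5,-98,0,0,0],[-230,144.5,-98,0,0,0]]'
python3 - <<'E'
from h import *
m,T=pose('wrist');s=arm.state();print(s['moment'])
im,d=cams.capture('wrist'); np.savez('w7.npz',im=im,d=d,T=T);P=cloud(m,T,d)
t=np.radians(4.6); q=(P[...,:2]-[.5195,.0119])@np.array([[np.cos(t),-np.sin(t)],[np.sin(t),np.cos(t)]])
k=(np.abs(q[...,0])<.04)&(np.abs(q[...,1])<.02)&(P[...,2]>.047)&(P[...,2]<.065); print('bar',k.sum(),P[k].mean(0) if k.any() else '')
c=s['eef_pos'][:2]; zz=P[...,2]; rr=np.hypot(P[...,0]-c[0],P[...,1]-c[1]); k=(rr<.06)&(zz>.18)&(zz<.22);r=P[k]
c=c.copy();R0=.03
from scipy.optimize import least_squares
for _ in range(3):
    g=r[np.abs(np.hypot(*(r[:,:2]-c).T)-R0)<.005]; f=least_squares(lambda p:np.hypot(g[:,0]-p[0],g[:,1]-p[1])-p[2],[*c,R0],loss='soft_l1',f_scale=.001).x;c=f[:2];R0=f[2];print(len(g),f,r[:,2].max())
E
```

```text
time: 16.85
eef_pos: [0.5219, -0.0358, 0.1587]
tcp_rot: [1.176, -2.913, 0.001]
wrist_force: [-0.9, 0.4, -2.6]
opening: 0.06
grasp_force: 28.3
[-0.0274883  -0.02931412 -0.03610321]
bar 76 [0.49892465 0.01078208 0.0531629 ]
6269 [ 0.52082508 -0.03728724  0.02914604] 0.21999852202991121
6147 [ 0.52086008 -0.03735671  0.02911818] 0.21999852202991121
6145 [ 0.5208764  -0.03736781  0.02911235] 0.21999852202991121
```

```bash
python3 -m crank '[[0,0,8,0,0,0],[0,0,22,0,0,0],[0,0,38,0,0,0],[0,0,52,0,0,0],[0,0,62,0,0,0],[0,0,67,0,0,0],[0,0,68,0,0,0],[0,0,68,0,0,0]]' && python3 -m crank '[[0,0,1,0,0,0],[0,0,2,0,0,0],[0,0,2.5,0,0,0],[0,0,2.5,0,0,0]]'
```

```text
time: 17.7
eef_pos: [0.5223, -0.0347, 0.0908]
tcp_rot: [-1.178, 2.912, -0.0]
wrist_force: [0.3, 0.3, -2.9]
opening: 0.0604
grasp_force: 28.3
time: 18.1
eef_pos: [0.5222, -0.0348, 0.0883]
tcp_rot: [-1.178, 2.912, -0.0]
wrist_force: [0.3, 0.2, -3.5]
opening: 0.0601
grasp_force: 28.3
```

```bash
python3 -m crank '[[0,0,0.4,0,0,0],[0,0,0.8,0,0,0],[0,0,0.8,0,0,0]]'; python3 -m crank '[[0,0,0.3,0,0,0],[0,0,0.6,0,0,0],[0,0,0.6,0,0,0]]'
```

```text
time: 18.4
eef_pos: [0.5221, -0.0347, 0.0874]
tcp_rot: [1.178, -2.912, -0.0]
wrist_force: [-0.5, -0.1, -4.1]
opening: 0.0602
grasp_force: 28.3
time: 18.7
eef_pos: [0.5223, -0.0346, 0.0869]
tcp_rot: [-1.178, 2.912, -0.0]
wrist_force: [-0.4, 0.9, 1.3]
opening: 0.0599
grasp_force: 28.8
```

```bash
python3 -m crank '[[0,0,0.3,0,0,0],[0,0,0.3,0,0,0]]'; python3 -m crank '[[0,0,0,0,0,0],[0,0,0,0,0,0],[0,0,0,0,0,0],[0,0,0,0,0,0]]' 85; python3 -m crank '[[0,0,-4,0,0,0],[0,0,-15,0,0,0],[0,0,-35,0,0,0],[0,0,-65,0,0,0],[0,0,-100,0,0,0],[-15,0,-140,0,0,0],[-40,0,-170,0,0,0],[-60,0,-185,0,0,0],[-70,0,-190,0,0,0],[-70,0,-190,0,0,0],[-70,0,-190,0,0,0]]'
python3 - <<'E'
from h import *
m,T=pose('wrist');im,d=cams.capture('wrist'); cv2.imwrite('pics/w8.png',im[:,:,::-1]);P=cloud(m,T,d)
k=(np.hypot(P[...,0]-.522,P[...,1]+.035)<.05)&(P[...,2]>.112)&(P[...,2]<.13);q=P[k]
print(k.sum(),q.mean(0),np.percentile(q[:,2],[10,50,95])); A=np.c_[q[:,:2]-q[:,:2].mean(0),np.ones(len(q))]; print('rim tilt',np.linalg.lstsq(A,q[:,2],rcond=None)[0])
E
```

```text
time: 18.9
eef_pos: [0.5223, -0.0347, 0.0868]
tcp_rot: [-1.178, 2.912, -0.0]
wrist_force: [-1.6, 1.5, 7.4]
opening: 0.0596
grasp_force: 29.6
time: 19.3
eef_pos: [0.5221, -0.0348, 0.0865]
tcp_rot: [-1.178, 2.912, -0.0]
wrist_force: [-0.1, -0.2, -0.7]
opening: 0.0849
grasp_force: 0.0
time: 20.4
eef_pos: [0.5715, 0.0133, 0.2756]
tcp_rot: [1.177, -2.911, -0.0]
wrist_force: [1.0, -0.8, -0.9]
opening: 0.0852
grasp_force: 0.0
685 [ 0.52513741 -0.03231486  0.1157133 ] [0.11297448 0.11590095 0.11969428]
rim tilt [0.01440113 0.0172506  0.1157133 ]
```

View pics/w8.png

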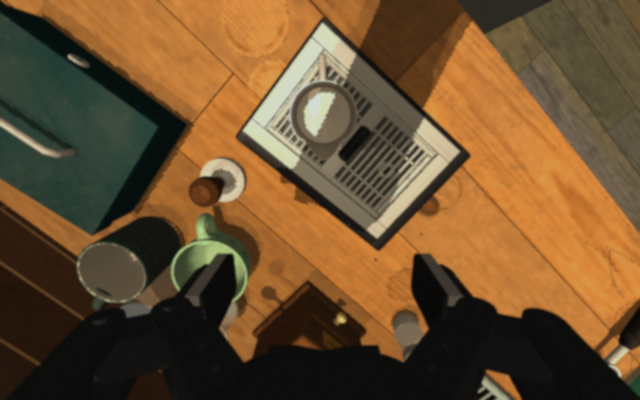

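The jug stands upright at (323,115) on the seated grate, next to the bar at (355,145), and the tamper is untouched. The job is done, so I'm handing it in.

```bash
python3 -c "
from rig import job
print(job.finish_job())"
```

```text
the job is handed in; nothing more can be done
None
```

The job is handed in at about 20 s of the 64 s: the grate measured flush with the flange on all four sides, the jug stands upright on it beside the grip bar, and I touched none of the other things.

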